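# Inlay the top marble tile into the cheese board

### The job

Lay up the cheese board: slide the top marble tile off its stack, out of the open end of the wooden caddy, across the bare end of the serving board and on until it drops into the board's recess and lies there flat and fully home. Slide it, never lift it, and press gently because marble cracks; leave the tiles beneath square in the caddy and everything else where it stands.

Things in the scene. Friction and masses are not known exactly. Their poses are not given: they have to be found in the camera images.
- tile_top: top one of four equal loose polished marble tiles with thin felt backs, 92 (x) x 110 (y) x 8 mm in all, about 0.22 kg; origin at the centre of its underside. Too wide to grip, its edges hidden by the caddy: drag it by fingertips pressed on its face with 10 to 15 N (less slips). Above 30 N it cracks, so touch down below 10 mm/s. Friction on tiles and wood about 0.18; it and the weight vary
- tile_2: the second tile of the stack, directly under tile_top, same size and origin; must stay in place
- tile_3: the third tile, same size and origin; must stay in place
- tile_4: the lowest tile, same size and origin; must stay in place
- caddy: fixed dark wooden holder of the tiles, origin at the centre of its underside: floor 4 mm thick, a back wall at -y, side walls 6 mm thick with a scoop in the middle (inner width 96 mm), walls 34.5 mm high, open at +y. On soft feet: its height varies by up to 3 mm. Its +y axis points to the board, within 0.05 rad of the board's +y
- caddy_mouth (a point): middle of the caddy's open +y end (56.5 mm from the caddy's origin), level with the top tile's face, 36 mm above the caddy's origin; axes as the caddy's. The top tile's underside is 28 mm above the caddy's origin, its rim 1.5 mm above the walls
- serving_board: fixed wooden serving board, 140 (x) x 280 (y) mm, top face 25 mm above its origin (centre of its underside, 0 to 1.5 mm over the worktop). Along +y: its edge 3 to 14 mm from the caddy's open end, a bare flat end, the recess, a 21 mm border with a finger notch, a brass bar handle. Its top face is 3 to 4.5 mm lower than the underside of tile_top in its stack
- bare_end (a point): centre of the board's bare flat end, on its top face; this area is 140 (x) x 145 (y) mm, long enough for a whole tile between the caddy and the recess. A tile dragged along y by a press r metres beside its middle also turns, by about r / (r^2 + 0.067^2) rad per metre, its pressed side leading
- recess (a point): centre of the recess's floor in the serving board, axes parallel to the board's; the recess is 96 (x) x 114 (y) mm, 8 mm deep, so a tile lies in it with 2 mm to spare on each side and flush with the board; home means the tile's origin is at this point
- face_mug: white mug, 74 x 108 x 83 mm, origin under its centre; a bystander
- white_pot: small lidded white pot, 74 x 74 x 64 mm, origin under its centre; a bystander
- jar_candle: candle in a glass jar, 76 mm wide, 90 mm high, origin under its centre; a bystander
- spice_jar: glass spice jar with a steel lid, 47 mm wide, 102 mm high, origin under its centre; a bystander
- espresso_cup: pale espresso cup standing upside down, 62 mm wide, 56 mm high, origin under its centre; a bystander
- teaspoon: steel teaspoon, 130 x 27 x 11 mm, lying beside the mug, origin under its centre; a bystander

How it is judged:
By the outcome, as a careful person would: the job done as asked, in the order asked, and still so for the second after the job is handed in, with the robot touching nothing.
It also fails if it takes over 72 s, if anything falls off the work surface, if the arm or the gripper's body presses on something with over 40 N, if the wrist force passes 120 N, or if a joint passes its speed limit or range.

### The arm

A 6-joint arm with a two-finger parallel gripper is mounted at the origin on a cart in front of the work surface, level with it; the furniture and walls round the work are solid. World frame = base frame: x ahead of the robot, y to its left, z up, the work surface at z = 0. Lengths are in mm, angles in rad, forces in N, time in s.
With the tool pointing down it reaches from about 375 to 900 mm from the base axis. Payload 3.1 kg.
Tool frame: the origin (TCP) lies at the very end of the fingers, on their centre line; the grasp point (between the pads) lies 19 mm behind it; z points along the fingers, y is the line along which they close (so a half turn about z gives the same grasp; the last joint's range is limited). The gripper opens to 87 mm and grips with 3 to 60 N. Pads are 19 mm wide; open, the fingers measure 117 mm over their backs; the gripper's body (75 mm by 190 mm) begins 51 mm behind the grasp point.
Start: joints at [0.949, 0.527, 1.433, -0, 1.181, -0.178], TCP at [268.317, 564.449, 222.548] pointing down, gripper open.
Joint ranges: [-3.08, 3.08], [-0.75, 2.2], [0.22, 2.44], [-1.43, 4.57], [0, 2.65], [-2.85, 2.85]. Speed limits (rad/s): [2.79, 2.79, 3.14, 3.14, 3.14, 3.14].

### API

Orientations are given as a unit quaternion [w, x, y, z].
In Python, from rig import arm, eoat, planner, optics, ticket gives the robot as it stands. Calls block until the motion is done:
- arm.move_to(position, orientation): joint-space move of the TCP to a pose.
- arm.move_straight(position, rate=150, ori=None, f_stop=None): straight line of the TCP; ori=None keeps the orientation; rate is the mean speed in mm/s. With f_stop (N) it stops when the force on the tool has changed by that much, and returns True; else False.
- arm.goto_joints(angles): joint-space move.
- eoat.grip(opening, squeeze=None): opening from 0.0 (shut) to 1.0 (fully open); squeeze is the grip in N (None keeps the last); returns when the fingers have stopped.
- arm.sleep(seconds).
- planner.ik(position, orientation): joint angles nearest the present ones, or None.
- arm.state(): the state.
- optics.camera(name): name is "side" or "top" or "wrist"; returns the picture (400x640x3 uint8, blue, green, red); there is no depth.
- optics.camera_info(name): a dict with "vertical_fov" (degrees; the focal length in pixels is half the picture's height over the tangent of half this angle, whatever the lens; pixels are square), "cx", "cy" (the principal point, pixels), "world_from_camera" (4x4, takes a point from camera to world coordinates); the wrist camera has in their place "T_tool_cam" (4x4, takes a point from camera to tool coordinates, whose origin is the TCP and whose axes are the flange's). Camera axes: x right, y down, z forward; pixel columns grow to the right and rows downward; lengths in mm; the calibration is good to about 2 mm. A picture is of the moment at which its call begins: read the wrist's pose just before it. camera_info takes no time and is no camera call.
A pose or a line that the arm cannot do raises arm.Unreachable and nothing moves.
- ticket.finish_job(): hands the job in; it is judged then, once.
The state is a dict: "clock": time; "qpos": joint angles; "joint_vel": joint speeds; "tau": joint torques, N m; "ee_pos": TCP position; "tool_rot": TCP orientation; "ft_force": force on the tool from outside, world axes, zero at the start; "ft_torque": the same for the moment, N m; "grip_width": opening from 0.0 (shut) to 1.0 (fully open); "grasp_force": force on a finger pad.
Only numpy, scipy, OpenCV 4.12 (cv2) and the standard library are available. Lean on these libraries where they do the work, as an engineer would, in place of code of your own. Each camera call takes 0.05 s, during which the arm holds its last target. There are 200 camera calls.

## Working session

There is one attempt and no reset: what is moved stays moved. The work goes in short steps, each a Python script; the robot and the scene stay as the last script left them, time stands still between calls to the robot, and variables do not carry over. Pictures are saved under pics/ and viewed, at most 10 in all, crops included, and the job is handed in when it is done.

```bash
mkdir -p pics; ls
python3 - <<'E'
from rig import arm, eoat, planner, optics, ticket
import cv2,numpy as np
np.set_printoptions(precision=4,suppress=True)
for n in("top","wrist"):
    cv2.imwrite(f"pics/{n}0.png",optics.camera(n)); print(n,optics.camera_info(n))
print(optics.camera_info("side"))
print(arm.state())
E
```

```text
pics
top {'vertical_fov': 42.90511413767496, 'cx': 316.6826457868288, 'cy': 198.4253845435936, 'world_from_camera': array([[   0.0204,   -0.9814,    0.1911,  380.5217],
       [  -0.9997,   -0.0174,    0.0174, -252.23  ],
       [  -0.0137,   -0.1914,   -0.9814, 1055.194 ],
       [   0.    ,    0.    ,    0.    ,    1.    ]])}
wrist {'vertical_fov': 69.70336449128655, 'cx': 318.05440460571975, 'cy': 202.85729962596906, 'T_tool_cam': array([[   0.0009,   -0.9668,   -0.2556,   70.7214],
       [   1.    ,    0.0008,    0.0007,   -0.7002],
       [  -0.0005,   -0.2557,    0.9668, -164.44  ],
       [   0.    ,    0.    ,    0.    ,    1.    ]])}
{'vertical_fov': 56.1032640537251, 'cx': 317.30684362639295, 'cy': 201.4372792666711, 'world_from_camera': array([[ -0.907 ,  -0.2509,   0.3382, 287.1901],
       [ -0.4209,   0.5668,  -0.7083, 358.781 ],
       [ -0.014 ,  -0.7847,  -0.6197, 585.3645],
       [  0.    ,   0.    ,   0.    ,   1.    ]])}
{'clock': 0.1, 'qpos': array([ 0.9485,  0.5284,  1.4337, -0.    ,  1.1814, -0.1785]), 'joint_vel': array([-0.0007, -0.0031, -0.003 ,  0.    , -0.0006,  0.0019]), 'tau': array([ -0.0003, -44.0984, -17.7151,   0.0635,   0.0534,  -0.0001]), 'ee_pos': array([267.9565, 563.9523, 221.6898]), 'tool_rot': array([-0.0004,  0.2201,  0.9755, -0.0009]), 'ft_force': array([-0.0313,  0.3362, -0.094 ]), 'ft_torque': array([0.0016, 0.0207, 0.07  ]), 'grasp_force': 0.0, 'grip_width': 0.9991628003445818}
```

View pics/top0.png

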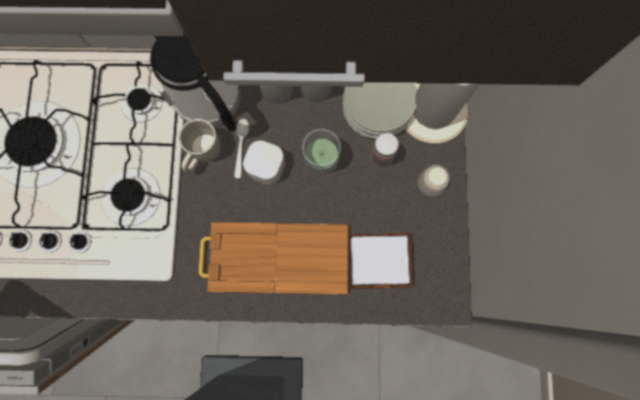

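View pics/wrist0.png

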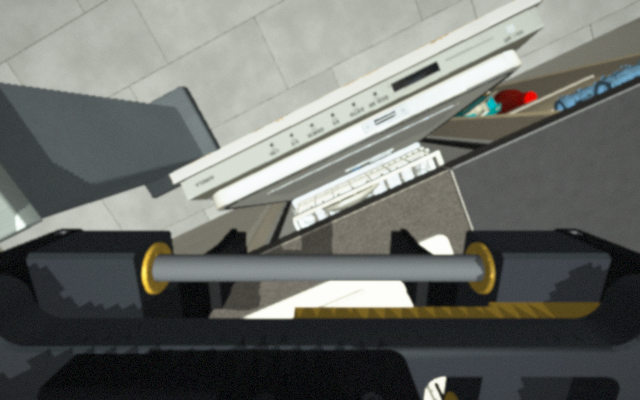

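The top view shows the board at px (208..348, 223..293), with its recess at the left (221..276) and the handle at 205. The caddy with the white tile is at (351..411, 235..287). The wrist camera sees only the floor and cabinets from the start pose.

```bash
cat > h.py <<'E'
from rig import arm, eoat, planner, optics, ticket
import cv2,numpy as np
from scipy.spatial.transform import Rotation as R
np.set_printoptions(precision=3,suppress=True)
def cam_pose(name,st=None):
    ci=optics.camera_info(name)
    if name!="wrist": return ci,ci["world_from_camera"]
    T=np.eye(4);q=st["tool_rot"];T[:3,:3]=R.from_quat(q,scalar_first=True).as_matrix();T[:3,3]=st["ee_pos"]
    return ci,T@ci["T_tool_cam"]
def ray(ci,T,px,z):
    f=200/np.tan(np.radians(ci["vertical_fov"])/2)
    px=np.atleast_2d(px).astype(float)
    d=np.c_[(px-[ci["cx"],ci["cy"]])/f,np.ones(len(px))]@T[:3,:3].T
    return T[:3,3]+d*((z-T[2,3])/d[:,2])[:,None]
def down(yaw): # tool y along world x rotated by yaw; see sign
    X=np.array([-np.sin(yaw),np.cos(yaw),0])*SX; Z=np.array([0,0,-1.]); Y=np.cross(Z,X)
    return R.from_matrix(np.c_[X,Y,Z]).as_quat(scalar_first=True)
SX=1
def rect(mask,ci,T,z):
    c=max(cv2.findContours(mask,cv2.RETR_EXTERNAL,cv2.CHAIN_APPROX_NONE)[0],key=cv2.contourArea)
    P=ray(ci,T,c[:,0,:],z)[:,:2]
    return cv2.minAreaRect(P.astype(np.float32))
E
python3 - <<'E'
from h import *
im=cv2.imread("pics/top0.png");hsv=cv2.cvtColor(im,cv2.COLOR_BGR2HSV)
ci,T=cam_pose("top")
roi=np.zeros(im.shape[:2],np.uint8);roi[205:310,190:430]=255
wood=cv2.inRange(hsv,(5,110,110),(18,255,255))&roi
wood[:,:208]=0
white=cv2.inRange(hsv,(0,0,150),(180,60,255))&roi; white[:,:345]=0
print("board",rect(wood,ci,T,25.7)); print("tile",rect(white,ci,T,37.5))
print(ray(ci,T,[[276,258],[221,258]],25.7))
print("spice",ray(ci,T,[387,143],102),"cup",ray(ci,T,[436,178],56),"candle",ray(ci,T,[322,150],90))
for SXv in (1,-1):
    import h;h.SX=SXv
    for y in (-380,-250,-110):
        print(SXv,y,planner.ik([320,y,80],h.down(0)),planner.ik([320,y,80],h.down(np.pi/2)))
E
```

```text
board ((458.7427673339844, -157.1292266845703), (141.6183319091797, 281.7742004394531), 0.1089881882071495)
tile ((457.2020263671875, -361.31072998046875), (93.5841293334961, 111.2295150756836), 2.0909059047698975)
[[ 457.131 -154.426   25.7  ]
 [ 454.974  -43.202   25.7  ]]
spice [[ 678.433 -369.91   102.   ]] cup [[ 621.171 -473.422   56.   ]] candle [[ 665.771 -243.606   90.   ]]
1 -380 [-1.096  0.592  1.873 -0.     0.677 -1.096] [-1.096  0.592  1.873 -0.     0.677 -2.667]
1 -250 [-0.94   0.527  2.097 -0.     0.518 -0.94 ] [-0.94   0.527  2.097 -0.     0.518 -2.511]
1 -110 [-0.665  0.496  2.264 -0.     0.382 -0.665] [-0.665  0.496  2.264 -0.     0.382 -2.236]
-1 -380 [-1.096  0.592  1.873 -0.     0.677  2.045] [-1.096  0.592  1.873 -0.     0.677  0.475]
-1 -250 [-0.94   0.527  2.097 -0.     0.518  2.202] [-0.94   0.527  2.097 -0.     0.518  0.631]
-1 -110 [-0.665  0.496  2.264 -0.     0.382  2.476] [-0.665  0.496  2.264 -0.     0.382  0.905]
```

Run:
```python
from h import *
c0=arm.state()["clock"]
arm.move_to([230,420,225],down(0.0))
arm.move_to([455,-190,160],down(0.0)); eoat.grip(0.45)
arm.sleep(.2)
st=arm.state(); im=optics.camera("wrist");cv2.imwrite("pics/w1.png",im); np.save("pics/w1.npy",cam_pose("wrist",st)[1]);print(st["ee_pos"],st["clock"])
arm.move_to([457,-420,160],down(0.0365));arm.sleep(.2)
st=arm.state(); im=optics.camera("wrist");cv2.imwrite("pics/w2.png",im); np.save("pics/w2.npy",cam_pose("wrist",st)[1]);print(st["ee_pos"],st["clock"],st["ft_force"],c0)
cv2.imwrite("pics/w12.png",cv2.resize(np.vstack([cv2.imread("pics/w1.png"),im]),(480,600)))
```

```text
[ 454.993 -190.001  159.992] 4.6167
[ 457.427 -417.973  160.129] 5.7833 [ 0.292 -0.206  0.003] 0.1
```

View pics/w12.png

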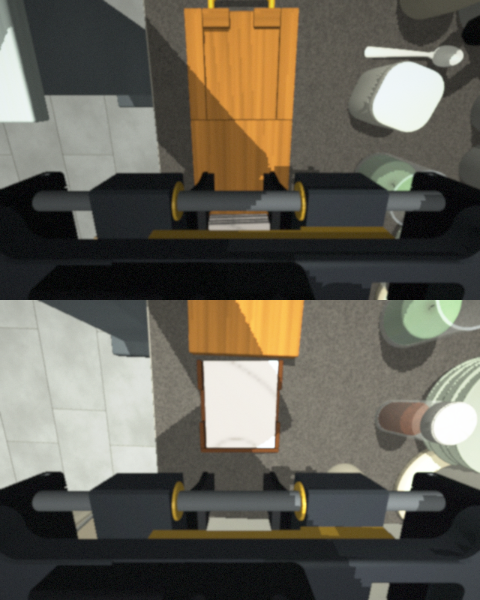

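The upper half (w1) shows the recess outline (full px about columns 272..373, seam at row 160). The lower half (w2) shows the tile in the caddy (about columns 273..371, rows 80..197) and the board's edge at row 75.

Run:
```python
from h import *
ci=optics.camera_info("wrist")
im=cv2.imread("pics/w1.png");T=np.load("pics/w1.npy");h=cv2.cvtColor(im,cv2.COLOR_BGR2HSV)
w=cv2.inRange(h,(3,90,50),(22,255,255)); w[230:]=0;w[:14]=0
L=[];Rr=[]
for r in range(30,200,4):
    c=np.where(w[r,200:440])[0]+200; L.append((c[0],r));Rr.append((c[-1]+1,r))
L=ray(ci,T,L,25.7);Rr=ray(ci,T,Rr,25.7)
for E in(L,Rr):
    p=np.polyfit(E[:,1],E[:,0],1);print("edge x at y=-96:",np.polyval(p,-96),"slope",p[0],"res",np.std(E[:,0]-np.polyval(p,E[:,1])))
g=cv2.cvtColor(im,cv2.COLOR_BGR2GRAY).astype(float)
for c in (285,300,320,340,360):
    col=g[140:180,c-6:c+7].mean(1); r=140+np.argmin(col-cv2.GaussianBlur(col[:,None],(1,15),5)[:,0]); print("seam",c,r,ray(ci,T,(c,r),25.7)[0,:2])
for r in (60,90,120,140):
    o=[]
    for a,b in((258,290),(358,388)):
        row=g[r-6:r+7,a:b].mean(0); o.append(a+np.argmin(row-cv2.GaussianBlur(row[None],(15,1),5)[0]))
    print("sides",r,o,ray(ci,T,[(o[0],r),(o[1],r)],25.7)[:,:2].ravel())
c=cv2.findNonZero(w)[:,0]; print("top row",c[:,1].min())
im=cv2.imread("pics/w2.png");T=np.load("pics/w2.npy");h=cv2.cvtColor(im,cv2.COLOR_BGR2HSV)
m=cv2.inRange(h,(0,0,150),(180,50,255));m[:,:250]=0;m[:,400:]=0;m[230:]=0
print("tile",rect(m,ci,T,37.5))
w=cv2.inRange(h,(3,90,50),(22,255,255));e=[]
for c in range(270,390,20):
    rr=np.where(w[:110,c])[0]; k=rr[np.r_[np.diff(rr)>1,True]][0]; e.append((c,k+1))
print("board edge",e,ray(ci,T,e,25.7)[:,:2])
```

```text
edge x at y=-96: 386.7962884001521 slope -0.002880603686499023 res 0.35895264726091447
edge x at y=-96: 528.7219847594876 slope -0.004107349307992158 res 0.3465849601949572
seam 285 159 [ 419.656 -152.481]
seam 300 159 [ 435.168 -152.467]
seam 320 159 [ 455.85  -152.448]
seam 340 159 [ 476.531 -152.43 ]
seam 360 159 [ 497.213 -152.411]
sides 60 [np.int64(271), np.int64(372)] [409.01  -58.899 505.048 -58.815]
sides 90 [np.int64(273), np.int64(371)] [409.865 -85.629 505.38  -85.545]
sides 120 [np.int64(274), np.int64(369)] [ 409.764 -113.731  504.729 -113.645]
sides 140 [np.int64(274), np.int64(369)] [ 409.016 -133.28   505.632 -133.192]
top row 14
tile ((456.54931640625, -361.8603210449219), (93.76825714111328, 111.86463928222656), 2.1207895278930664)
board edge [(270, np.int64(74)), (290, np.int64(75)), (310, np.int64(75)), (330, np.int64(76)), (350, np.int64(77)), (370, np.int64(78))] [[ 405.323 -300.902]
 [ 424.575 -301.033]
 [ 443.829 -300.272]
 [ 463.126 -300.402]
 [ 482.454 -300.533]
 [ 501.813 -300.663]]
```

```bash
cat >> h.py <<'E'
import json
def save(**k): json.dump(k,open("st.json","w"))
def load(): return json.load(open("st.json"))
E
python3 - <<'E'
from h import *
yaw=0.037; o=down(yaw); x,y=456.7,-361.7
arm.move_to([x,y,75],o); arm.sleep(.3); f0=arm.state()["ft_force"]; print("bias",f0)
arm.move_straight([x,y,46],rate=40)
hit=arm.move_straight([x,y,32],rate=6,f_stop=4)
arm.sleep(.2);st=arm.state();print(hit,st["ee_pos"],st["ft_force"],st["ft_torque"],st["clock"])
z=st["ee_pos"][2]
for i in range(4):
    t=arm.state()["clock"]; z-=.3; arm.move_straight([x,y,z],rate=8); st=arm.state();print(z,st["ee_pos"],st["ft_force"],st["clock"]-t)
    if st["ft_force"][2]-f0[2]>9.5:break
save(x=x,y=y,z=z,yaw=yaw,f0=f0.tolist())
print(st["ft_torque"],st["clock"])
E
```

```text
bias [-0.568 -0.075  0.362]
True [ 456.692 -361.688   37.797] [-0.203  0.639  6.092] [-0.031  0.132  0.01 ] 9.075
37.49732636993918 [ 456.747 -361.756   37.808] [-0.559  2.185  5.417] 0.25
37.197326369939184 [ 456.761 -361.765   37.8  ] [-0.817  0.797  6.522] 0.25
36.89732636993919 [ 456.766 -361.755   37.779] [-1.054  0.182  8.762] 0.25
36.59732636993919 [ 456.761 -361.757   37.792] [-1.192  2.611 11.005] 0.25
[0.119 0.243 0.023] 10.075
```

```bash
cat >> h.py <<'E'
def drag(tx,ty,tyaw,step=5.,F=12.5,rate=30,verbose=True):
    s=load(); x,y,z,yaw,f0=s["x"],s["y"],s["z"],s["yaw"],s["f0"]
    n=max(1,int(np.ceil(np.hypot(tx-x,ty-y)/step))); dx,dy,dw=(tx-x)/n,(ty-y)/n,(tyaw-yaw)/n
    log=[];i=0;k=0
    while i<n and k<3*n+10:
        k+=1; f=np.array(arm.state()["ft_force"])-f0; e=F-f[2]
        z-=np.clip(.6*e/7,-1,1)
        go=abs(e)<3.5
        if go: i+=1;x+=dx;y+=dy;yaw+=dw
        try: arm.move_straight([x,y,z],rate=rate if go else 8,ori=down(yaw))
        except arm.Unreachable as ex: print("unreach",ex);break
        st=arm.state(); f=np.array(st["ft_force"])-f0
        log.append([x,y,z,*st["ee_pos"],*f])
        if f[2]>22 or np.hypot(f[0],f[1])>14: print("STOP",f);break
    save(x=x,y=y,z=z,yaw=yaw,f0=f0)
    if verbose:
        for l in log: print(np.round(np.array(l)[[1,2,4,5,6,7,8]],1))
    print("clock",arm.state()["clock"],"at",x,y,z,yaw)
E
python3 - <<'E'
from h import *
s=load();d=40;drag(s["x"]-d*.037,s["y"]+d,.037)
E
```

```text
[-357.3   36.4 -358.6   37.8    0.7   -0.5    8.5]
[-357.3   36.1 -358.6   37.8    0.2    1.3   10.7]
[-352.8   35.9 -354.9   37.8    0.    -1.3   11.1]
[-348.4   35.8 -350.7   37.8   -0.6   -1.4   12. ]
[-343.9   35.8 -346.2   37.8   -0.5   -1.4   12.5]
[-339.5   35.8 -341.8   37.8   -1.7   -1.7   12.1]
[-335.    35.7 -337.4   37.8   -0.3   -2.7   12.4]
[-330.6   35.7 -333.    37.8   -0.6   -1.9   12.9]
[-326.1   35.8 -328.5   37.7   -0.8   -2.4   13.6]
[-321.7   35.9 -323.9   37.7   -0.    -0.9   12.3]
clock 13.025 at 455.22000000000014 -321.6999999999999 35.87568947035113 0.037
```

Run:
```python
from h import *
s=load();d=-233-s["y"];drag(s["x"]-d*.037,-233,.037)
st=arm.state();im=optics.camera("wrist");cv2.imwrite("pics/w3.png",im);t=optics.camera("top");cv2.imwrite("pics/t3.png",t)
cv2.imwrite("pics/v3.png",np.vstack([cv2.resize(im[:300],(640,300)),cv2.resize(t[200:320,180:436],(640,300))]))
```

```text
[-316.8   35.9 -319.    37.7   -0.3   -1.3   12.2]
[-311.8   35.8 -314.1   37.7    0.1   -1.5   13.8]
[-306.9   35.9 -309.    37.7    0.6    0.5   12. ]
[-302.    35.9 -304.2   37.7    0.3   -0.9   11.7]
[-297.1   35.8 -299.2   37.5    2.    -1.4   12. ]
[-292.1   35.8 -293.9   37.2    2.4   -0.4    9.3]
[-287.2   35.5 -289.2   37.     3.    -0.7    9.8]
[-282.3   35.3 -284.3   36.8    2.4   -0.2    9.8]
[-277.4   35.1 -279.4   36.6    2.3   -0.    10.5]
[-272.4   34.9 -274.5   36.4    1.7   -1.2   11. ]
[-267.5   34.8 -269.5   36.3    2.3   -1.1   11.5]
[-262.6   34.7 -264.6   36.2    2.4    0.1   10.7]
[-257.6   34.5 -259.6   36.1    2.5   -0.4   11.1]
[-252.7   34.4 -254.7   36.     2.6   -0.4   11.5]
[-247.8   34.3 -249.8   35.9    2.    -0.6   11.4]
[-242.9   34.2 -242.7   34.1    1.    -0.1    1.1]
[-242.9   33.2 -242.7   34.     0.2    1.1   12.1]
[-237.9   33.2 -238.8   34.1    0.9   -0.4   10.9]
[-233.    33.1 -234.3   34.     1.    -0.6   10.6]
clock 19.0 at 451.93809999999974 -233.00000000000026 33.05957202308124 0.037
```

View pics/v3.png

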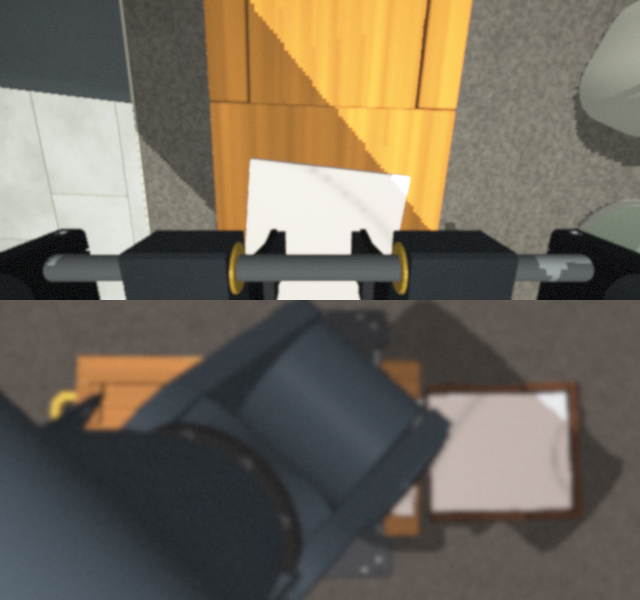

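The tile is fully on the bare end. Its front edge runs (250,160)->(409,177) against the seam (210,101)->(455,108), so it has turned. The caddy's remaining tiles look square at (430..573, 390..515) in the lower crop.

```bash
cat >> h.py <<'E'
def tile_pose(im,st,z=33.8,zb=26):
    ci,T=cam_pose("wrist",st); h=cv2.cvtColor(im,cv2.COLOR_BGR2HSV)
    m=cv2.inRange(h,(0,0,120),(180,45,255));m[228:]=0;m[:,:215]=0;m[:,450:]=0
    k,lab,stt,_=cv2.connectedComponentsWithStats(m);j=1+np.argmax(stt[1:,4]);m=(lab==j)
    xs,ys,w,hh=stt[j,:4]
    fr=[(c,np.where(m[:,c])[0][0]) for c in range(xs+8,xs+w-8,4)]
    L=[(np.where(m[r])[0][0],r) for r in range(ys+22,ys+hh,2)]
    Rr=[(np.where(m[r])[0][-1]+1,r) for r in range(ys+22,ys+hh,2)]
    F=ray(ci,T,fr,z);L=ray(ci,T,L,z);Rr=ray(ci,T,Rr,z)
    rob=lambda u,v: cv2.fitLine(np.c_[u,v].astype(np.float32),cv2.DIST_HUBER,0,.01,.01).ravel()
    def ln(u,v):
        a=rob(u,v);s=a[1]/a[0];return s,a[3]-s*a[2]
    sf,bf=ln(F[:,0],F[:,1]); sl,bl=ln(L[:,1],L[:,0]); sr,br=ln(Rr[:,1],Rr[:,0])
    yaw=np.arctan(sf)
    # front-edge middle: intersection of front with centre line of the sides
    s,b=(sl+sr)/2,(bl+br)/2
    xm=(s*bf+b)/(1-s*sf); ym=sf*xm+bf
    c=np.array([xm,ym])-55*np.array([-np.sin(yaw),np.cos(yaw)])
    # board sides + seam in the same picture
    w=cv2.inRange(h,(3,90,50),(22,255,255)); bs=[]
    for r in range(20,90,4):
        cc=np.where(w[r,180:500])[0]+180; bs.append((cc[0],r,cc[-1]+1,r))
    bs=np.array(bs); BL=ray(ci,T,bs[:,:2],zb);BR=ray(ci,T,bs[:,2:],zb)
    l1,l2=ln(BL[:,1],BL[:,0]),ln(BR[:,1],BR[:,0]); bm=np.array([(l1[0]+l2[0])/2,(l1[1]+l2[1])/2])
    print("tile c",c,"yaw front %.3f sides %.3f %.3f"%(yaw,-sl,-sr),"width",(br+sr*ym)-(bl+sl*ym))
    print("board yaw %.4f %.4f"%(-l1[0],-l2[0]),"mid x at y=-96: %.1f, at tile: %.1f"%(bm[0]*-96+bm[1],bm[0]*c[1]+bm[1]),"width",(l2[0]-l1[0])*-96+l2[1]-l1[1])
    return c,yaw
E
python3 - <<'E'
from h import *
im=cv2.imread("pics/w3.png");st=arm.state();print(st["ee_pos"],st["ft_force"]); tile_pose(im,st)
ci,T=cam_pose("wrist",st)
print("seam",ray(ci,T,[(230,102),(330,104),(430,107)],26)[:,:2])
E
```

```text
[ 453.215 -234.29    34.057] [ 0.741 -1.477 10.643]
tile c [ 453.784 -241.932] yaw front -0.076 sides -0.076 -0.097 width 93.01816
board yaw 0.0031 0.0061 mid x at y=-96: 457.5, at tile: 458.2 width 141.20554
seam [[ 399.051 -153.013]
 [ 455.798 -151.921]
 [ 512.913 -151.363]]
```

Run:
```python
from h import *
s=load();drag(s["x"]+5,s["y"]+8,s["yaw"]+.085,step=2,verbose=False,F=13)
st=arm.state();im=optics.camera("wrist");cv2.imwrite("pics/w4.png",im);print(st["ee_pos"],st["ft_force"],st["ft_torque"]);tile_pose(im,st)
```

```text
clock 20.35 at 456.93809999999974 -225.00000000000028 32.68551379180533 0.122
[ 457.993 -226.472   34.028] [-1.595 -1.495 13.736] [-0.316  0.39   0.092]
tile c [ 458.203 -236.211] yaw front -0.060 sides -0.062 -0.090 width 93.10553
board yaw 0.0080 -0.0097 mid x at y=-96: 457.6, at tile: 457.5 width 141.6174
```

```bash
cat >> h.py <<'E'
def lift():
    p=arm.state()["ee_pos"]; arm.move_straight([p[0],p[1],p[2]+3],rate=15); arm.move_straight([p[0],p[1],p[2]+14],rate=60)
def touch(x,y,yaw,zt):
    o=down(yaw); arm.move_straight([x,y,zt+12],rate=60,ori=o); arm.sleep(.2); f0=arm.state()["ft_force"]
    arm.move_straight([x,y,zt+3],rate=40); hit=arm.move_straight([x,y,zt-6],rate=7,f_stop=4); arm.sleep(.1)
    st=arm.state(); z=st["ee_pos"][2]; print("touch",hit,st["ee_pos"],st["ft_force"]-f0)
    save(x=x,y=y,z=z-.6,yaw=yaw,f0=list(f0)); return z
E
python3 - <<'E'
from h import *
lift(); eoat.grip(0.0)
touch(458.2+25,-236.2,.004,33.8)
s=load();drag(s["x"],s["y"]+13,.004,step=3,F=13)
st=arm.state();im=optics.camera("wrist");cv2.imwrite("pics/w5.png",im);tile_pose(im,st)
E
```

```text
touch True [ 483.263 -236.254   34.099] [0.8   0.764 5.798]
[-236.2   32.9 -236.3   34.1   -1.3   -0.2   11. ]
[-233.6   32.7 -234.6   34.1   -0.5   -1.    11.4]
[-231.    32.6 -232.4   34.     0.5   -0.3   10.5]
[-228.4   32.4 -230.3   34.1    1.    -2.    11. ]
[-225.8   32.2 -227.9   34.1    1.4   -2.6   12.1]
[-223.2   32.1 -225.4   34.     0.7   -2.6   12.2]
clock 25.5167 at 483.2 -223.20000000000002 32.107506034079826 0.004
tile c [ 590.75  -102.255] yaw front 1.309 sides 0.006 0.125 width 22.586243
board yaw -0.1193 -0.0006 mid x at y=-96: 469.8, at tile: 469.5 width 116.49362
```

View pics/w5.png

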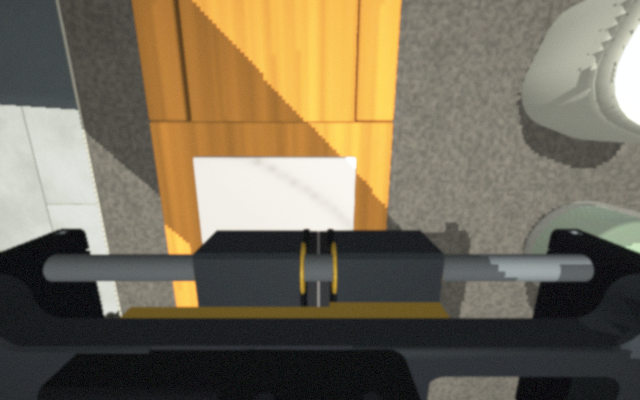

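The tile is now nearly square: its front edge is (194,157)->(355,157) and the seam is (150,121)->(392,121). The mask's column limits need widening.

```bash
sed -i 's/m\[:,:215\]=0;m\[:,450:\]=0/m[:,:120]=0;m[:,480:]=0;m[:90]=0/; s/w\[r,180:500\])\[0\]+180/w[r,100:500])[0]+100/' h.py
python3 - <<'E'
from h import *
im=cv2.imread("pics/w5.png");st=arm.state();print(st["ee_pos"]);tile_pose(im,st)
ci,T=cam_pose("wrist",st)
g=cv2.cvtColor(im,cv2.COLOR_BGR2GRAY).astype(float)
def dip(v,a): return a+np.argmin(v-cv2.GaussianBlur(v[:,None],(1,15),5)[:,0])
for r in(40,70,100):
    a=dip(g[r-4:r+5,168:205].mean(0),168);b=dip(g[r-4:r+5,345:375].mean(0),345)
    print("recess sides",a,b,ray(ci,T,[(a,r),(b,r)],26)[:,0], ray(ci,T,[(a,r)],26)[:,1])
print("seam",ray(ci,T,[(170,121),(370,121)],26)[:,:2])
E
```

```text
[ 485.613 -225.377   34.044]
tile c [ 549.137 -191.291] yaw front 0.006 sides 0.006 0.152 width 44.605164
board yaw 0.0037 -0.0007 mid x at y=-96: 457.3, at tile: 457.5 width 141.52942
recess sides 180 357 [409.793 504.952] [-111.07]
recess sides 184 356 [410.217 505.002] [-125.911]
recess sides 187 355 [410.1   505.054] [-141.517]
seam [[ 399.059 -152.984]
 [ 514.159 -152.375]]
```

Run:
```python
from h import *
im=cv2.imread("pics/w5.png").astype(int);st=arm.state();ci,T=cam_pose("wrist",st)
sat=im.max(2)-im.min(2); 
for r in (165,180,195):
    w=np.where(sat[r,175:375]<40)[0]+175; print(r,w[0],w[-1]+1,ray(ci,T,[(w[0],r),(w[-1]+1,r)],33.8)[:,0])
print(ray(ci,T,[(220,157),(330,157)],33.8)[:,:2])
```

```text
165 194 356 [413.436 506.   ]
180 196 355 [413.664 505.763]
195 197 355 [413.312 506.11 ]
[[ 428.632 -172.58 ]
 [ 491.033 -172.29 ]]
```

```bash
cat > look.py <<'E'
from h import *
def look(tag,lo=110,hi=420,rows=(8,20,32)):
    st=arm.state();im=optics.camera("wrist");cv2.imwrite(f"pics/{tag}.png",im);ci,T=cam_pose("wrist",st)
    h=cv2.cvtColor(im,cv2.COLOR_BGR2HSV);m=cv2.inRange(h,(0,0,110),(180,50,255));m[228:]=0;m[:,:230]=0;m[:,400:]=0
    m=cv2.morphologyEx(m,cv2.MORPH_OPEN,np.ones((5,5)))
    c=max(cv2.findContours(m,cv2.RETR_EXTERNAL,cv2.CHAIN_APPROX_NONE)[0],key=cv2.contourArea);x,y,w,hh=cv2.boundingRect(c)
    print("bbox",x,y,w,hh); mm=np.zeros_like(m);cv2.drawContours(mm,[c],-1,255,-1)
    fr=ray(ci,T,[(q,np.where(mm[:,q])[0][0]) for q in range(x+10,x+w-10,3)],33.8); p=np.polyfit(fr[:,0],fr[:,1],1)
    xc=[]
    for r in rows:
        k=np.where(mm[y+r])[0]; e=ray(ci,T,[(k[0],y+r),(k[-1]+1,y+r)],33.8);xc.append(e[:,0].mean());print("w %.1f xc %.1f y %.1f"%(e[1,0]-e[0,0],xc[-1],e[0,1]))
    print("yaw %.4f front y %.1f"%(p[0],np.polyval(p,458)),"ee",st["ee_pos"])
E
python3 - <<'E'
from look import *
lift(); touch(459.7,-227.5,.004,33.8)
s=load();drag(457.3,-170,.004,F=13,verbose=False)
look("w6")
E
```

```text
touch True [ 459.756 -227.564   34.086] [-0.389 -0.15   4.154]
clock 32.2833 at 457.3000000000001 -170.0000000000001 32.26424087465224 0.004
bbox 239 153 161 75
w 91.8 xc 459.5 y -121.2
w 92.3 xc 459.8 y -128.1
w 92.7 xc 460.2 y -135.1
yaw 0.0045 front y -116.5 ee [ 459.934 -171.802   34.035]
```

View pics/w6.png

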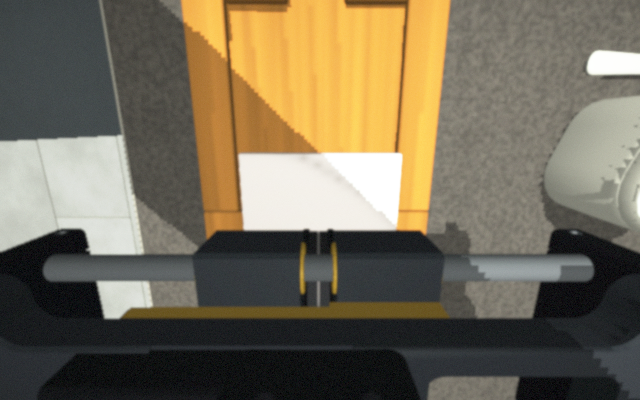

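Run:
```python
from look import *
im=cv2.imread("pics/w6.png");st=arm.state();ci,T=cam_pose("wrist",st)
g=cv2.cvtColor(im,cv2.COLOR_BGR2GRAY).astype(float)
def dip(v,a): return a+np.argmin(v-cv2.GaussianBlur(v[:,None],(1,15),5)[:,0])
for r in(60,90,120,140):
    a=dip(g[r-4:r+5,222:250].mean(0),222);b=dip(g[r-4:r+5,390:412].mean(0),390)
    e=ray(ci,T,[(a,r),(b,r)],26);print("recess",a,b,e[:,0],e[:,0].mean(),e[0,1])
sat=im.max(2).astype(int)-im.min(2)
for r in(160,175,190,210,220):
    k=np.where(sat[r,225:415]<40)[0]+225;e=ray(ci,T,[(k[0],r),(k[-1]+1,r)],33.8);print("tile",k[0],k[-1]+1,e[:,0],e[:,0].mean())
print("seam",ray(ci,T,[(220,211),(415,211)],26)[:,:2])
print("far", ray(ci,T,[(320,y) for y in (0,5)],26)[:,1])
s=load();drag(s["x"]-2.3,-155,.004,F=13,step=4)
st=arm.state();print(st["ee_pos"]);look("w7")
```

```text
recess 229 403 [409.719 504.998] 457.3589098801407 -67.15015481520021
recess 231 401 [409.681 505.133] 457.40709105873833 -82.51118015148276
recess 233 398 [409.641 504.696] 457.1687667108615 -98.67213973587546
recess 234 397 [409.419 504.981] 457.19960141015997 -109.92283510942215
tile 239 402 [413.65  506.543] 460.09640392528274
tile 240 401 [413.654 506.663] 460.15851691506407
tile 241 400 [413.659 506.786] 460.2223524546506
tile 241 398 [412.872 506.556] 459.7142302701407
tile 243 397 [413.669 506.438] 460.0532500118925
seam [[ 397.625 -153.321]
 [ 519.609 -152.936]]
far [-38.245 -40.525]
[-166.3   32.2 -168.2   34.     1.5   -1.4   13.3]
[-162.5   32.3 -164.4   34.     0.2   -1.6   12.5]
[-158.8   32.2 -160.7   34.     0.6   -1.8   12. ]
[-155.    32.1 -157.    34.     1.3   -1.3   13.1]
clock 33.4333 at 455.00000000000017 -155.0 32.14777577236814 0.004
[ 458.038 -157.039   34.011]
bbox 239 153 161 75
w 91.8 xc 457.6 y -106.4
w 92.2 xc 457.9 y -113.3
w 92.7 xc 458.3 y -120.3
yaw 0.0047 front y -101.7 ee [ 458.038 -157.039   34.011]
```

Run:
```python
from look import *
s=load();drag(s["x"]-.9,-102,.004,F=12.5,step=3.5)
print(arm.state()["ee_pos"]);look("w8")
```

```text
[-151.7   32.3 -153.4   34.     1.1    0.3   13.3]
[-148.4   32.4 -150.    34.     1.6   -1.7   12.4]
[-145.1   32.4 -146.6   33.9    1.5   -0.    11.8]
[-141.8   32.3 -142.6   33.5    1.6    0.4   11.2]
[-138.4   32.2 -139.    33.2    1.6    1.9    8.6]
[-138.4   31.9 -139.    33.1    1.1    2.    11.4]
[-135.1   31.8 -135.7   32.8    1.8    0.6   10. ]
[-131.8   31.6 -132.4   32.5    1.     0.5    9. ]
[-131.8   31.3 -132.4   32.4    0.3    1.3   11.3]
[-128.5   31.2 -129.2   32.2    0.3    1.8    9.8]
[-125.2   30.9 -125.9   32.     0.7    0.7    9.4]
[-121.9   30.7 -122.7   31.7    0.7    1.4    9.4]
[-118.6   30.4 -119.4   31.5    1.5   -0.4    9.8]
[-115.2   30.2 -116.1   31.3    0.9    0.8    9.1]
[-111.9   29.9 -112.9   31.1    2.2    0.    10.8]
[-108.6   29.7 -109.6   30.9    1.3   -0.3   10.7]
[-105.3   29.6 -106.3   30.7    1.8   -0.7   10.2]
[-102.    29.4 -103.    30.6    1.5    0.     9.9]
clock 38.1167 at 454.10000000000053 -102.0 29.381208337725447 0.004
[ 456.204 -103.004   30.585]
bbox 241 153 159 75
w 88.8 xc 456.3 y -52.0
w 88.7 xc 456.3 y -58.8
w 89.6 xc 456.4 y -65.6
yaw 0.0046 front y -47.4 ee [ 456.204 -103.004   30.585]
```

View pics/w8.png

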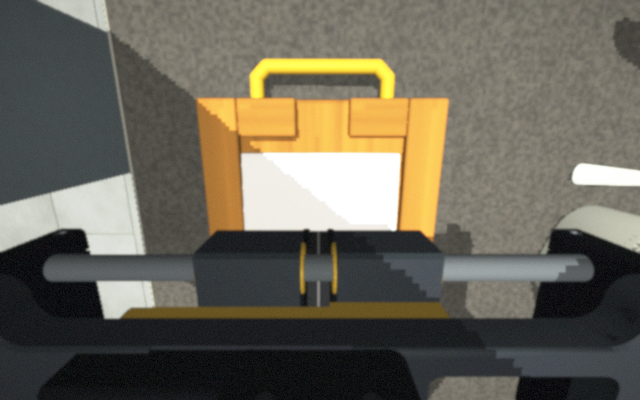

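The tile's front is down inside the recess (tile columns 242..401 between walls at 239..405), with about 7 mm to go to the far wall at row 137.

Run:
```python
from look import *
for yy in (-98,-95,-93,-91,-89):
    s=load();drag(s["x"]+.1,yy,.004,F=12,step=2)
    if arm.state()["ee_pos"][2]<27.5: break
print(arm.state()["ee_pos"])
```

```text
[-100.7   29.4 -101.8   30.5    1.5   -0.2    9.6]
[ -99.3   29.2 -100.6   30.5    1.1   -2.1   11.7]
[-98.   29.2 -99.3  30.4   0.2  -1.1  10.9]
clock 38.9167 at 454.2000000000006 -98.00000000000001 29.150075770263605 0.004
[-96.5  29.1 -96.7  29.3  -0.6   0.7  -1.1]
[-96.5  28.1 -96.3  27.7   0.7   0.4  -0.1]
[-96.5  27.1 -96.4  26.9  -0.2  -0.5   0.6]
[-96.5  26.1 -96.5  26.1   0.4  -0.    0.5]
[-96.5  25.1 -96.5  26.   -1.    0.3   9.6]
[-95.   24.9 -95.5  26.1  -0.3  -1.8  10.4]
clock 40.5167 at 454.30000000000064 -95.0 24.89359172388157 0.004
[454.96  -95.528  26.052]
```

Run:
```python
from look import *
lift(); p=arm.state()["ee_pos"]; arm.move_straight([p[0],p[1],130],rate=100); arm.move_straight([p[0],-190,140],rate=120)
arm.sleep(.2);st=arm.state();im=optics.camera("wrist");ci,T=cam_pose("wrist",st);cv2.imwrite("pics/w9.png",im)
m=cv2.inRange(cv2.cvtColor(im,cv2.COLOR_BGR2HSV),(0,0,110),(180,50,255));m[228:]=0;m[:,:235]=0;m[:,420:]=0;m[:20]=0
print("tile",rect(m,ci,T,26))
arm.move_to([330,-60,260],down(0)); arm.move_to([300,230,260],down(0.4));t=optics.camera("top");cv2.imwrite("pics/t9.png",t);s=optics.camera("side");cv2.imwrite("pics/s9.png",s)
h=cv2.cvtColor(t,cv2.COLOR_BGR2HSV);ci,T=cam_pose("top");m=cv2.inRange(h,(0,0,140),(180,60,255));m[:215]=0;m[310:]=0;a=m.copy();a[:,:347]=0;a[:,430:]=0;b=m.copy();b[:,:205]=0;b[:,347:]=0
print("stack",rect(a,ci,T,29.5),"home",rect(b,ci,T,26))
print(arm.state()["clock"])
cv2.imwrite("pics/v9.png",np.vstack([im[:230],cv2.resize(t[110:310,170:450],(518,370))[:, :].copy() if 0 else cv2.resize(t[100:310,160:480],(640,370))]))
```

```text
tile ((456.3814392089844, -96.48178100585938), (93.32997131347656, 111.61026763916016), 0.21231408417224884)
stack ((456.1688537597656, -362.1882629394531), (93.95860290527344, 112.47858428955078), 1.9526312351226807) home ((458.0634460449219, -96.93052673339844), (94.19664764404297, 111.94709014892578), 0.14567454159259796)
45.625
```

View pics/v9.png

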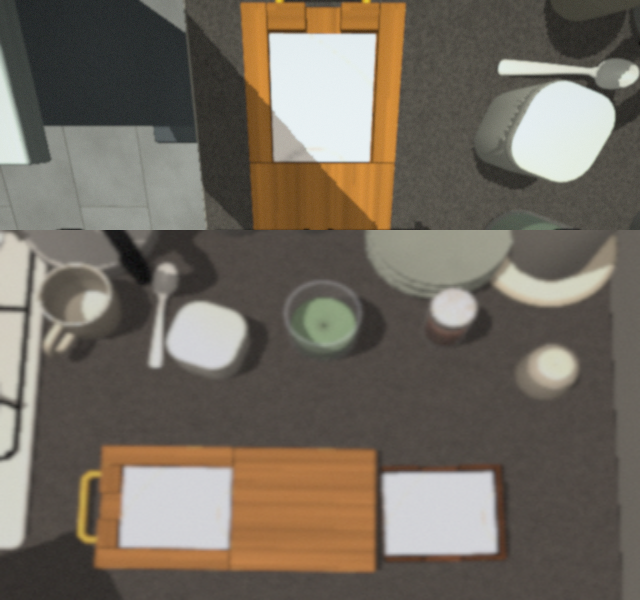

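View pics/s9.png

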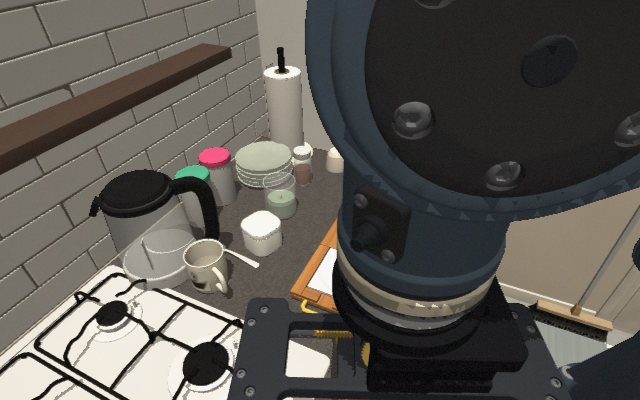

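The tile lies in the recess (wrist rows 33..162, columns 270..376, gaps all round). The stack is square in the caddy at (382..498, 470..555) in the lower crop, and the bystanders are undisturbed. The side view is mostly blocked by the arm and shows nothing amiss.

```bash
python3 -c "
from rig import ticket
print(ticket.finish_job())"
```

```text
the job is handed in; nothing more can be done
None
```

The job is handed in at about 46 s: the top tile lies flat in the recess, within about 1 mm of its centre and flush with the board; press force read at most about 14 N between moves, tile_2 is within 1 mm of where the top tile lay and square in the caddy, and nothing else looks moved.

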